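Open the black-roofed nest box

TASK

Open the nest box with the black roof for inspection: press down the orange release tab on its front with a fingertip so that the spring lifts the roof, then push the raised roof on over until it is fully open and stays leaning back by itself. Do it by pressing and pushing only: do not lift or shove the box, leave the other nest box shut, and leave everything else on the table where it stands.

Things in the scene. Friction and masses are not known exactly. Their poses are not given: they have to be found in the camera images.
- black_box: the nest box to open: pale wood box 150 x 150 mm, walls 160 mm high, on a dark floor board 170 (x) x 180 (y) x 15 mm, with a flat BLACK roof lid. It stands loose on the table, about 2.4 kg; origin: centre of its underside on the table; x points from its front (tab side) to its back (hinge side), y to its left, z up
- black_box_lid (a joint): angle of the black lid, rad: 0 shut (about 0.01 when held by the catch), about 0.75 when its spring has lifted it, 1.57 upright, 1.95 fully open against its stop. The spring lifts it only as far as 0.75, within a second; from there it must be pushed (weight about 2 N at its middle) and past upright it falls open by itself, slowly, and stays
- black_box_hinge (a point): middle of the hinge line of the black lid, which runs along the box's y axis at the top of the back wall, 78 mm behind the box's centre and 161 mm above the table. The lid is a slab 163 mm long from this line to its front edge, 170 mm wide, 12 mm thick; its underside passes through the hinge line. A steel tongue 30 mm wide stands 12 mm out of the middle of the front edge
- black_box_tab_top (a point): middle of the upper pressing face of the orange release tab at the front of the black-roofed box: 123 mm above the table, 133 mm in front of the box's centre. The tab is a level plate 44 mm wide (y) and 6 mm thick, free for 24 mm in front of and behind this point; behind it a steel hook rises to 175 mm above the table, over the lid's tongue
- black_box_tab (a joint): tilt of that tab, rad: 0 at rest, grows as the tab is pressed down (it turns about a pivot 48 mm behind the pressing point). The catch lets go at about 0.15 (7 mm down, about 3.5 N), the stop is at 0.30 (14 mm down, about 5 N); it springs back when let go
- plain_box: the other nest box, same shape and size with the same orange tab, but with a PLAIN brown wooden lid; to be left shut; origin: centre of its underside on the table; x points from its front (tab side) to its back (hinge side), y to its left, z up
- plain_box_lid (a joint): angle of the plain wooden lid, rad: 0 shut, as for the black one
- jar: screw jar, clear with a steel cap and paper label, 60 mm across, 85 mm tall; loose, to be left alone; origin on its underside
- hammer: hammer lying flat on the table; loose, to be left alone; origin on its underside
- tin: low round brass nail tin, 50 mm across, 30 mm tall; loose, to be left alone; origin on its underside
- skep: grey bell-shaped concrete nest dome, 110 mm across, 115 mm tall; loose, to be left alone; origin on its underside
- cup: small wooden feeder bowl, 70 mm across, 50 mm tall; loose, to be left alone; origin on its underside
- log: dark upright log nest tube, 80 mm across, 120 mm tall; loose, to be left alone; origin on its underside

How it is judged:
By the outcome, as a careful person would: the job done as asked, in the order asked, and still so for the second after the job is handed in, with the robot touching nothing.
It also fails if it takes over 48 s, if anything falls off the work surface, if the arm or the gripper's body presses on something with over 40 N, if the wrist force passes 120 N, or if a joint passes its speed limit or range.

ROBOT

A 7-joint arm with a two-finger parallel gripper is mounted at the origin on the work surface. World frame = base frame: x ahead of the robot, y to its left, z up, the work surface at z = 0. Lengths are in m, angles in rad, forces in N, time in s.
With the tool pointing down it reaches from about 0.4 to 0.85 m from the base axis. Payload 10.4 kg.
Tool frame: the origin (TCP) lies at the very end of the fingers, on their centre line; the grasp point (between the pads) lies r.pinch_z behind it (r.pinch_z is the distance from the TCP to the grasp point, in m); z points along the fingers, x is the direction in which the jaws open and shut, and the axes are right-handed (so a half turn about z gives the same grasp; the last joint's range is limited). The gripper opens to 87 mm and grips with 3 to 60 N. Pads are 19 mm wide; open, the fingers measure 117 mm over their backs; the gripper's body (75 mm by 190 mm) begins 51 mm behind the grasp point.
Start: joints at [1.292, 0.332, -0.065, 1.46, 0.022, 1.35, -0.088], TCP at [0.158, -0.605, 0.223] pointing down, gripper open.
Joint ranges: [-2.6, 2.6], [-0.5, 2.12], [-1.47, 1.34], [0.16, 2.42], [-1.27, 4.41], [0.06, 2.06], [-2.6, 2.6]. Speed limits (rad/s): [2.22, 2.22, 2.79, 2.79, 3.14, 3.14, 3.14].

INTERFACE

Orientations are given as a unit quaternion [x, y, z, w].
In Python, from bench import r gives the robot as it stands.
- The arm moves only by the tool carry_out, never from a script. Its argument "increments" is text: rows parted by semicolons, each of 7 numbers parted by spaces: the turn, a rotation vector about the tool's x, y, z in degrees, then the shift along the tool's x, y, z in m, then the finger opening in m, from 0 to 0.087. A call has exactly 5 rows; each row is the pose to reach, as a shift and turn from the pose measured when the call began, along the tool's axes at that moment; what a row does not reach only later rows make up. A row lasts 1/8 s, in which the tool goes at most 62.5 mm and 10.7 degrees, less where a joint would pass 70% of its speed; a pose out of reach is approached as far as the arm can. A call with a gripper value outside its range is refused whole. The fingers move at their own pace and stop on an object; "squeeze" is the grip in N (left out, the last holds). Time passes only in rows, so rows that repeat a pose let the fingers close, or fill a call up. It gives the time, the measured TCP pose, the force and the opening at its end, in the units of the state.
- r.read_state(): the state, without advancing time (a new reading comes with each control period).
- r.camera(name): name is "side" or "top" or "wrist"; returns (picture, depth): 400x640x3 uint8, blue, green, red; 400x640 float32, m along the optical axis (not along the pixel's ray), 0 where there is no reading.
- r.camera_model(name): a dict with "K" (3x3 intrinsics, pixels), "extrinsics" (4x4, takes a point from camera to world coordinates). Camera axes: x right, y down, z forward; pixel columns grow to the right and rows downward; lengths in m; the calibration is good to about 2 mm. A picture is of the moment at which its call begins: read the wrist's pose just before it. camera_model takes no time and is no camera call; for the wrist camera it gives the pose at the moment of the call.
- r.close_job(): hands the job in, once; it reports no verdict.
The state is a dict: "time": time; "joint_positions": joint angles; "joint_vel": joint speeds; "joint_torque": joint torques, N m; "ee_pos": TCP position; "eef_rot": TCP orientation; "ft_force": force on the tool from outside, world axes, zero at the start; "torque": the same for the moment, N m; "width": finger opening in m.
Only numpy, scipy, OpenCV 4.12 (cv2) and the standard library are available. Lean on these libraries where they do the work, as an engineer would, in place of code of your own. Each camera call takes 0.05 s, during which the arm holds its last target.

## Working session

There is one attempt and no reset: what is moved stays moved. The work goes in short steps, Python scripts to look and compute and a tool call to move; the robot and the scene stay as the last step left them, time stands still between calls to the robot, and variables do not carry over. Pictures are saved under pics/ and viewed, and the job is handed in when it is done.

Besides the shell and the picture viewer there is one more tool, called by a JSON object that holds its "name" and its "arguments". carry_out: Moves the arm, as the interface text tells. Its arguments: {"type":"object","properties":{"increments":{"type":"string"},"squeeze":{"type":"number"}},"required":["increments"]}

```bash
mkdir -p pics; ls; python3 - <<'E'
from bench import r
import cv2,numpy as np
s=r.read_state();print({k:np.round(v,3).tolist() for k,v in s.items()}, r.pinch_z)
for n in("top","side"):
    p,d=r.camera(n);cv2.imwrite(f"pics/{n}0.png",p);np.save(f"pics/{n}0.npy",d)
    m=r.camera_model(n);print(n,np.round(m["K"],1).tolist(),np.round(m["extrinsics"],3).tolist())
E
```

```text
pics
{'time': 0.0, 'joint_positions': [1.292, 0.333, -0.065, 1.461, 0.022, 1.35, -0.089], 'joint_vel': [-0.0, -0.002, -0.001, -0.0, 0.001, 0.0, 0.001], 'joint_torque': [-0.001, -62.326, 0.024, -38.989, -0.061, 0.04, 0.0], 'ee_pos': [0.158, -0.604, 0.222], 'eef_rot': [0.792, -0.611, -0.001, -0.0], 'ft_force': [-0.522, -0.035, -0.221], 'torque': [0.025, -0.015, -0.041], 'width': 0.087} 0.0187
top [[435.5, 0.0, 325.8], [0.0, 435.5, 200.8], [0.0, 0.0, 1.0]] [[0.028, -0.988, 0.151, 0.363], [-0.999, -0.031, -0.015, 0.012], [0.02, -0.15, -0.988, 1.231], [0.0, 0.0, 0.0, 1.0]]
side [[422.1, 0.0, 316.4], [0.0, 422.1, 197.1], [0.0, 0.0, 1.0]] [[-0.93, -0.279, 0.241, 0.201], [-0.369, 0.695, -0.618, 0.863], [0.005, -0.663, -0.749, 1.16], [0.0, 0.0, 0.0, 1.0]]
```

View pics/top0.png

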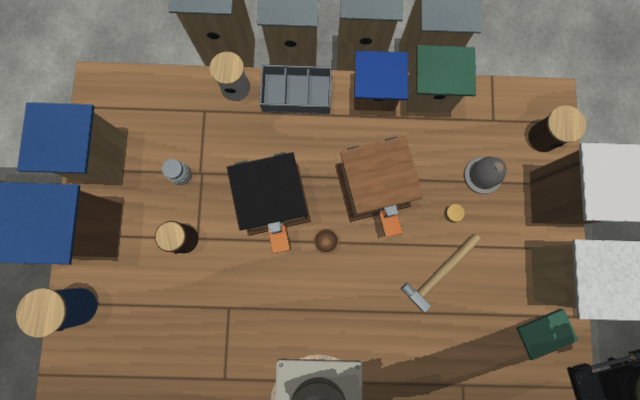

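View pics/side0.png

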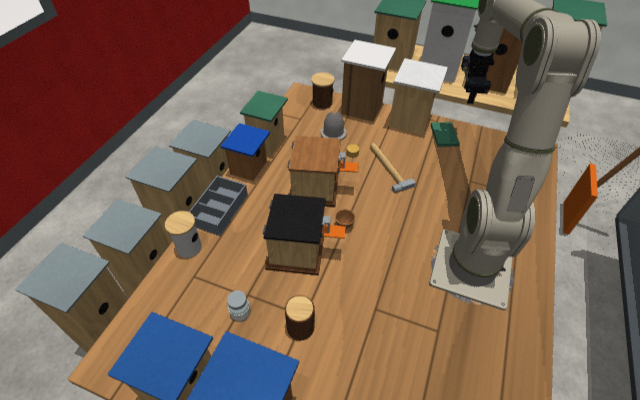

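The top view shows the black lid around (268,191), its orange tab at (279,238) and the cup at (326,240). The plain box, with its tab at (390,222), is to the right. Next I measure these.

```bash
cat > h.py <<'E'
from bench import r
import cv2,numpy as np
def ray(m,uv,z):
    E=m["extrinsics"];d=E[:3,:3]@np.linalg.inv(m["K"])@np.array([uv[0],uv[1],1.]);o=E[:3,3]
    return o+d*(z-o[2])/d[2]
def pt(m,uv,dep):
    E=m["extrinsics"];return E[:3,:3]@(np.linalg.inv(m["K"])@np.array([uv[0],uv[1],1.])*dep)+E[:3,3]
E
python3 - <<'E'
from h import *
for n in("top","side"):
    p=cv2.imread(f"pics/{n}0.png");d=np.load(f"pics/{n}0.npy");m=r.camera_model(n)
    h=cv2.cvtColor(p,cv2.COLOR_BGR2HSV)
    o=cv2.inRange(h,(5,180,150),(14,255,255))
    nn,l,st,c=cv2.connectedComponentsWithStats(o)
    for i in range(1,nn):
        if st[i,4]>40:
            ys,xs=np.where(l==i);P=np.array([pt(m,(x,y),d[y,x]) for x,y in zip(xs,ys)])
            rc=cv2.minAreaRect(np.c_[xs,ys].astype(np.float32))
            print(n,"orange",st[i],c[i].round(1),ray(m,c[i],.123).round(4),"depth med",np.median(P,0).round(4))
            for b in cv2.boxPoints(rc):print("   ",b.round(1),ray(m,b,.123).round(4))
    k=cv2.inRange(p,(0,0,0),(45,45,45))
    k=cv2.morphologyEx(k,cv2.MORPH_OPEN,np.ones((5,5)))
    # keep only z~0.173
    ys,xs=np.where(k>0);P=np.array([pt(m,(x,y),d[y,x]) for x,y in zip(xs,ys)])
    g=(abs(P[:,2]-.173)<.008)&(P[:,0]>.3)&(P[:,0]<.8)&(abs(P[:,1])<.35)
    q=P[g];print(n,"lid",len(q),q.mean(0).round(4))
    rc=cv2.minAreaRect(q[:,:2].astype(np.float32));print(np.round(rc[0],4),np.round(rc[1],4),rc[2]);print(cv2.boxPoints(rc).round(4))
E
```

```text
top lid 4331 [0.5448 0.1416 0.1747]
[0.5464 0.1418] [0.1607 0.1667] 14.672038078308105
[[0.4475 0.2021]
 [0.4898 0.0409]
 [0.6453 0.0816]
 [0.603  0.2428]]
side orange [340 162  19  10 133] [350.2 166.7] [ 0.4766 -0.1685  0.123 ] depth med [ 0.477  -0.1684  0.1226]
    [339.8 170. ] [ 0.5047 -0.1395  0.123 ]
    [340.6 161.1] [ 0.5172 -0.1825  0.123 ]
    [358.1 162.6] [ 0.4571 -0.1987  0.123 ]
    [357.4 171.4] [ 0.4458 -0.1555  0.123 ]
side orange [590 164   7  33 185] [593.1 180. ] [-0.3151 -0.4178  0.123 ] depth med [-0.5864 -1.0891 -0.4226]
    [589.4 164. ] [-0.3059 -0.4985  0.123 ]
    [595.1 163.7] [-0.3248 -0.5078  0.123 ]
    [596.8 196. ] [-0.324  -0.3425  0.123 ]
    [591.1 196.3] [-0.3063 -0.334   0.123 ]
side orange [324 225  22  13 202] [336.  231.3] [0.4266 0.1156 0.123 ] depth med [0.4273 0.1151 0.1225]
    [323.7 235.5] [0.4558 0.1446 0.123 ]
    [325.  223.7] [0.4683 0.1006 0.123 ]
    [345.2 225.9] [0.4072 0.0855 0.123 ]
    [343.9 237.8] [0.3961 0.1297 0.123 ]
side lid 2423 [0.5449 0.1524 0.1735]
[0.5477 0.1473] [0.1631 0.1743] 15.327500343322754
[[0.446  0.2098]
 [0.4921 0.0417]
 [0.6494 0.0848]
 [0.6033 0.2529]]
```

```bash
cat >> h.py <<'E'
from scipy.spatial.transform import Rotation as R
YAW=np.deg2rad(15.2)
BX=np.array([np.cos(YAW),np.sin(YAW),0]);BY=np.array([-np.sin(YAW),np.cos(YAW),0])
C=np.array([.5505,.146,0])
def w2b(p): q=np.asarray(p)-C; return np.array([q@BX,q@BY,q[2]])
def b2w(p): return C+p[0]*BX+p[1]*BY+np.array([0,0,p[2]])
def inc(p,tilt=0.):
    """tool increment to world point p; tool x=-box y, tilt(deg) about tool x"""
    s=r.read_state();R0=R.from_quat(s["eef_rot"])
    y=-BX;x=-BY;z=np.array([0,0,-1.])
    Rt=R.from_matrix(np.c_[x,y,z])*R.from_euler('x',tilt,degrees=True)
    rv=np.rad2deg((R0.inv()*Rt).as_rotvec());d=R0.inv().apply(np.asarray(p)-s["ee_pos"])
    print("t",round(float(s["time"]),2),"box tcp",w2b(s["ee_pos"]).round(4),"turn",rv.round(1),"shift",d.round(4),"F",np.round(s["ft_force"],1))
E
python3 - <<'E'
from h import *
p=cv2.imread("pics/top0.png");d=np.load("pics/top0.npy");m=r.camera_model("top")
h=cv2.cvtColor(p,cv2.COLOR_BGR2HSV);print(h[240,279],h[225,390])
o=cv2.inRange(h,(5,150,120),(14,255,255))
nn,l,st,c=cv2.connectedComponentsWithStats(o)
for i in range(1,nn):
    if st[i,4]>40:
        ys,xs=np.where(l==i);P=np.array([pt(m,(x,y),d[y,x]) for x,y in zip(xs,ys)])
        b=np.array([w2b(q) for q in P[abs(P[:,2]-.123)<.01]])
        print(c[i],ray(m,c[i],.123).round(4),w2b(ray(m,c[i],.123)).round(4),b.min(0).round(3) if len(b) else 0,b.max(0).round(3) if len(b) else 0)
print("tab nominal",b2w([-.133,0,.123]).round(4))
for q in ([.36,-.35,.27],b2w([-.142,0,.2])): inc(q,15)
E
```

```text
[ 12 154 196] [ 12 158 195]
[390.31268437 224.7020649 ] [ 0.4755 -0.1721  0.123 ] [-0.1558 -0.2873  0.123 ] [-0.182 -0.311  0.118] [-0.117 -0.266  0.13 ]
[279.16       240.74769231] [0.4262 0.1101 0.123 ] [-0.1293 -0.0021  0.123 ] [-0.155 -0.023  0.118] [-0.094  0.021  0.128]
tab nominal [0.4222 0.1111 0.123 ]
t 0.1 box tcp [-0.5755 -0.6212  0.2218] turn [15.   0.  -0.5] shift [-0.195  -0.2597 -0.0479] F [ 0.3 -0.2  1.2]
t 0.1 box tcp [-0.5755 -0.6212  0.2218] turn [15.   0.  -0.5] shift [-0.6252 -0.4276  0.0226] F [ 0.3 -0.2  1.2]
```

The tab centre agrees in both views, within 2–4 mm of its nominal position, and the yaw is about 15°. Now I move closer, staying high with the gripper closed.

{"name": "carry_out", "arguments": {"increments": "0 0 0 -0.04 -0.05 -0.015 0.04; 0 0 0 -0.08 -0.10 -0.03 0.02; 0 0 0 -0.12 -0.155 -0.04 0; 0 0 0 -0.16 -0.21 -0.048 0; 0 0 0 -0.20 -0.26 -0.048 0", "squeeze": 10}}

```text
time: 0.72
ee_pos: [0.3479, -0.3595, 0.2699]
eef_rot: [0.792, -0.611, -0.0, -0.0]
ft_force: [1.5, -0.4, 0.2]
width: 0.0446
```

```bash
python3 -c "
from h import *
inc(b2w([-.142,0,.2]),15)"
```

```text
t 0.72 box tcp [-0.3281 -0.4346  0.2699] turn [15.  -0.  -0.5] shift [-0.4364 -0.1819  0.0701] F [ 1.5 -0.4  0.2]
```

{"name": "carry_out", "arguments": {"increments": "0 0 0 -0.05 -0.02 0 0; 0 0 0 -0.10 -0.04 0 0; 0 0 0 -0.15 -0.06 0 0; 0 0 0 -0.20 -0.08 0 0; 0 0 0 -0.25 -0.10 0 0"}}

```text
time: 1.35
ee_pos: [0.3811, -0.0905, 0.2699]
eef_rot: [0.791, -0.611, -0.0, -0.0]
ft_force: [1.1, -0.2, 0.5]
width: 0.0015
```

{"name": "carry_out", "arguments": {"increments": "3 0 0 -0.04 -0.02 0 0; 6 0 0 -0.08 -0.035 0 0; 9 0 0 -0.12 -0.055 0 0; 12 0 0 -0.16 -0.07 0.01 0; 15 0 0 -0.19 -0.082 0.02 0"}}

```text
time: 1.98
ee_pos: [0.4123, 0.1158, 0.2496]
eef_rot: [0.785, -0.605, 0.08, -0.104]
ft_force: [0.7, 0.5, 0.2]
width: 0.0009
```

```bash
python3 -c "
from h import *
inc(b2w([-.142,0,.14]),15)
p,d=r.camera('wrist');cv2.imwrite('pics/w1.png',p)
p,d=r.camera('side');cv2.imwrite('pics/s1.png',p)"
```

```text
t 1.98 box tcp [-0.1413  0.0071  0.2496] turn [-0.1 -0.1 -0.5] shift [0.0071 0.0291 0.1056] F [0.7 0.5 0.2]
```

View pics/w1.png

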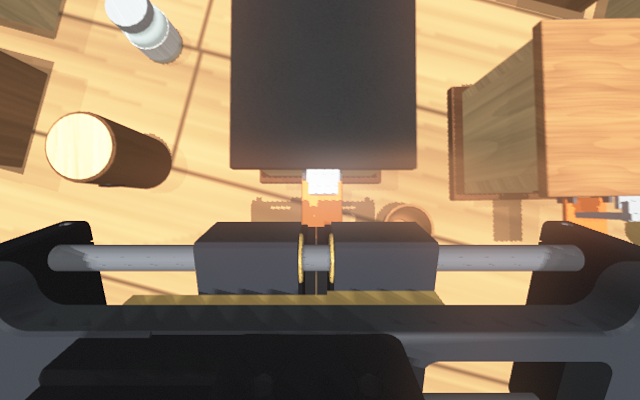

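View pics/s1.png

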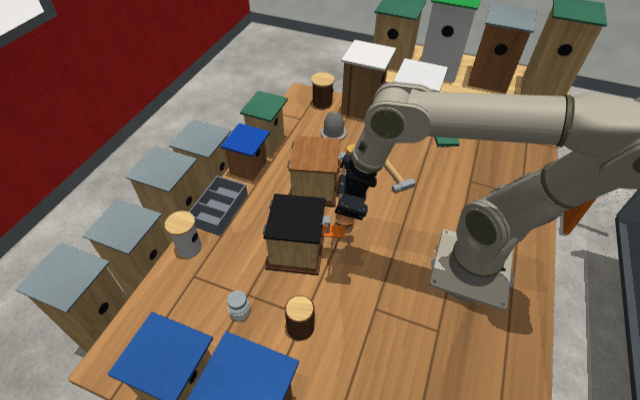

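The wrist view shows the tab and hook at (322,190), centred below the closed fingers, with the lid square to the tool. Now I descend to just above the tab.

{"name": "carry_out", "arguments": {"increments": "0 0 0 0.007 0.006 0.022 0; 0 0 0 0.007 0.012 0.044 0; 0 0 0 0.007 0.018 0.066 0; 0 0 0 0.007 0.024 0.088 0; 0 0 0 0.007 0.029 0.105 0"}}

```text
time: 2.7
ee_pos: [0.4119, 0.1089, 0.139]
eef_rot: [0.786, -0.605, 0.079, -0.103]
ft_force: [0.1, -1.2, -0.2]
width: 0.0005
```

```bash
python3 -c "
from h import *
inc(b2w([-.142,0,.111]),15)
print(w2b(r.camera_model('wrist')['extrinsics'][:3,3]))
p,d=r.camera('side');cv2.imwrite('pics/s2.png',cv2.resize(p[150:300,230:450],None,fx=3.5,fy=3.5))"
```

```text
t 2.7 box tcp [-0.1435  0.0005  0.139 ] turn [ 0.1 -0.1 -0.3] shift [0.0005 0.0058 0.0274] F [ 0.1 -1.2 -0.2]
[-0.12158474  0.00098264  0.31247645]
```

View pics/s2.png

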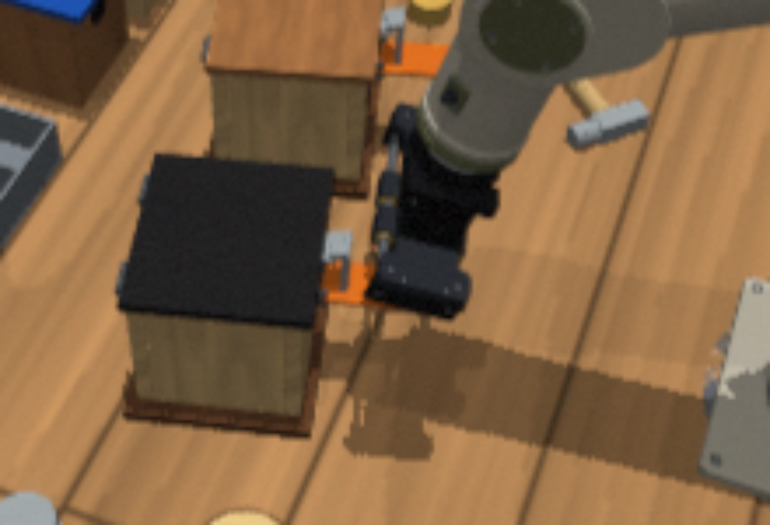

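The gripper body is clear of the hook. I press about 12 mm down; the hook stays to the left of the fingers in the zoomed view (338,250).

{"name": "carry_out", "arguments": {"increments": "0 0 0 0 0.0015 0.008 0; 0 0 0 0 0.003 0.014 0; 0 0 0 0 0.004 0.020 0; 0 0 0 0 0.006 0.027 0; 0 0 0 0 0.006 0.027 0"}}

```text
time: 3.38
ee_pos: [0.4122, 0.109, 0.1095]
eef_rot: [0.786, -0.605, 0.079, -0.102]
ft_force: [-0.1, -0.4, 2.9]
width: 0.0007
```

{"name": "carry_out", "arguments": {"increments": "0 0 0 0 0 0 0; 0 0 0 0 0 0 0; 0 0 0 0 0 0 0; 0 0 0 0 0 0 0; 0 0 0 0 0 0 0"}}

```text
time: 4.0
ee_pos: [0.4123, 0.109, 0.1096]
eef_rot: [0.786, -0.605, 0.079, -0.102]
ft_force: [-0.7, -1.5, 3.0]
width: 0.0005
```

```bash
python3 -c "
from h import *
inc(b2w([-.16,0,.25]),15)
p,d=r.camera('side');cv2.imwrite('pics/s3.png',cv2.resize(p[150:300,230:450],None,fx=3.5,fy=3.5))"
```

```text
t 4.0 box tcp [-0.1431  0.0005  0.1096] turn [ 0.2 -0.1 -0.3] shift [ 0.0006 -0.0196 -0.1401] F [-0.7 -1.5  3. ]
```

View pics/s3.png

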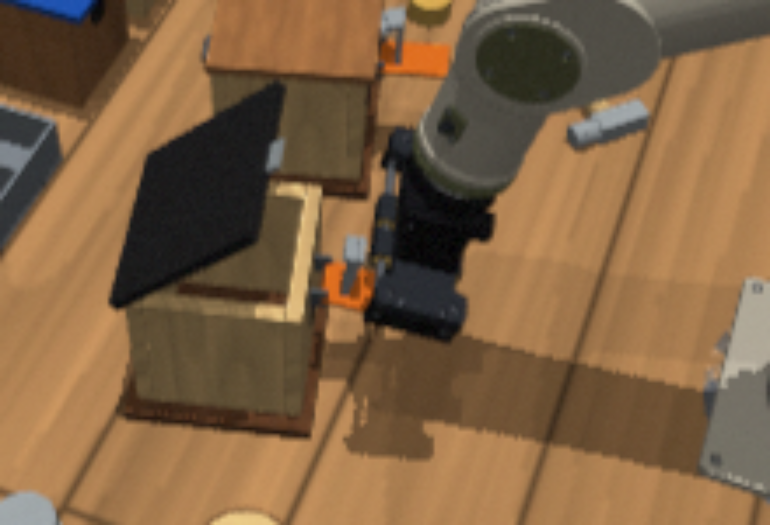

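The lid has been lifted by its spring (black slab now raised, edge around (275,150) in the crop). I retreat up along the tool axis.

{"name": "carry_out", "arguments": {"increments": "0 0 0 0 -0.004 -0.028 0; 0 0 0 0 -0.008 -0.056 0; 0 0 0 0 -0.012 -0.084 0; 0 0 0 0 -0.016 -0.112 0; 0 0 0 0 -0.02 -0.14 0"}}

```text
time: 4.68
ee_pos: [0.3959, 0.1048, 0.2506]
eef_rot: [0.786, -0.605, 0.079, -0.102]
ft_force: [0.9, 1.1, -0.3]
width: 0.0002
```

```bash
python3 -c "
from h import *
for q in ([-.07,0,.25],[-.03,0,.255],[0.02,0,.28],[.06,0,.285],[.1,0,.285]): inc(b2w(q),0)
p,d=r.camera('side');cv2.imwrite('pics/s4.png',cv2.resize(p[150:300,230:450],None,fx=3.5,fy=3.5))
m=r.camera_model('side')
P=np.array([[*w2b(pt(m,(x,y),d[y,x]))] for y in range(150,300) for x in range(230,340) if p[y,x].max()<45 and d[y,x]>0])
P=P[(abs(P[:,1])<.1)&(abs(P[:,0])<.1)&(P[:,2]>.15)]
print(len(P),P.min(0),P.max(0)); f=np.polyfit(P[:,0],P[:,2],1);print(np.arctan(-f[0]))"
```

```text
t 4.67 box tcp [-0.16    0.0008  0.2506] turn [-14.8  -0.1  -0.3] shift [ 0.0003 -0.0869  0.0236] F [ 0.9  1.1 -0.3]
t 4.67 box tcp [-0.16    0.0008  0.2506] turn [-14.8  -0.1  -0.3] shift [ 0.     -0.1268  0.029 ] F [ 0.9  1.1 -0.3]
t 4.67 box tcp [-0.16    0.0008  0.2506] turn [-14.8  -0.1  -0.3] shift [-0.0003 -0.1815  0.0176] F [ 0.9  1.1 -0.3]
t 4.67 box tcp [-0.16    0.0008  0.2506] turn [-14.8  -0.1  -0.3] shift [-0.0005 -0.2215  0.023 ] F [ 0.9  1.1 -0.3]
t 4.67 box tcp [-0.16    0.0008  0.2506] turn [-14.8  -0.1  -0.3] shift [-0.0008 -0.2602  0.0332] F [ 0.9  1.1 -0.3]
1657 [-0.03992285 -0.08384023  0.16890025] [0.085191   0.0883738  0.28325178]
0.7333198806102711
```

View pics/s4.png

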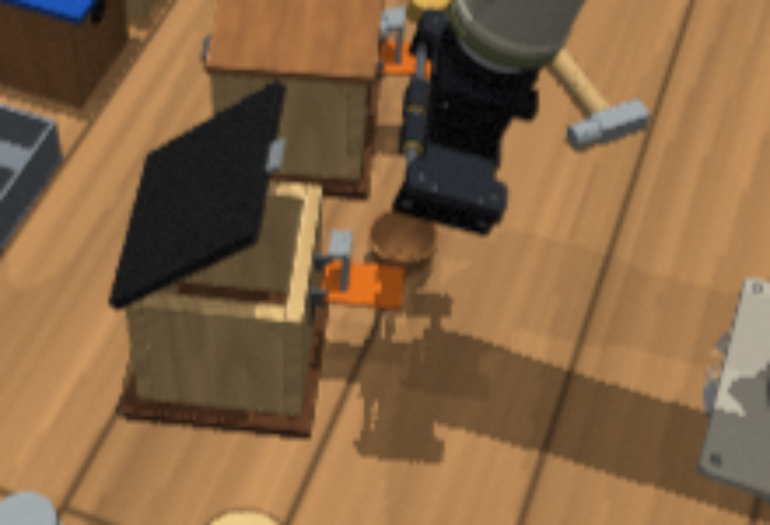

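The lid measures about 0.73 rad with its front edge near box x −0.04, z 0.27–0.28, as expected. The tab has sprung back. Next I bring the fingers up to the lid and then push, keeping the 15° tilt.

{"name": "carry_out", "arguments": {"increments": "0 0 0 0 -0.02 0.004 0; 0 0 0 0 -0.04 0.009 0; 0 0 0 0 -0.06 0.013 0; 0 0 0 0 -0.075 0.016 0; 0 0 0 0 -0.083 0.018 0"}}

```text
time: 5.35
ee_pos: [0.4793, 0.1271, 0.2578]
eef_rot: [0.786, -0.604, 0.08, -0.103]
ft_force: [-1.1, -0.0, 0.6]
width: 0.0005
```

{"name": "carry_out", "arguments": {"increments": "0 0 0 0 -0.01 -0.001 0; 0 0 0 0 -0.02 -0.002 0; 0 0 0 0 -0.03 -0.003 0; 0 0 0 0 -0.04 -0.004 0; 0 0 0 0 -0.05 -0.005 0"}}

```text
time: 5.98
ee_pos: [0.5254, 0.1393, 0.2759]
eef_rot: [0.786, -0.604, 0.08, -0.103]
ft_force: [-0.9, -0.7, 0.3]
width: 0.0008
```

```bash
cat > look.py <<'E'
import sys
from h import *
inc(b2w([.03,0,.285]),15); inc(b2w([.085,0,.29]),15)
p,d=r.camera('side');cv2.imwrite(f'pics/{sys.argv[1]}.png',cv2.resize(p[130:300,230:450],None,fx=3.5,fy=3.5))
E
python3 look.py s5
```

```text
t 5.97 box tcp [-2.600e-02  1.000e-04  2.759e-01] turn [ 0.  -0.1 -0.3] shift [-0.0002 -0.0565  0.0057] F [-0.9 -0.7  0.3]
t 5.97 box tcp [-2.600e-02  1.000e-04  2.759e-01] turn [ 0.  -0.1 -0.3] shift [-0.0005 -0.1109  0.0151] F [-0.9 -0.7  0.3]
```

View pics/s5.png

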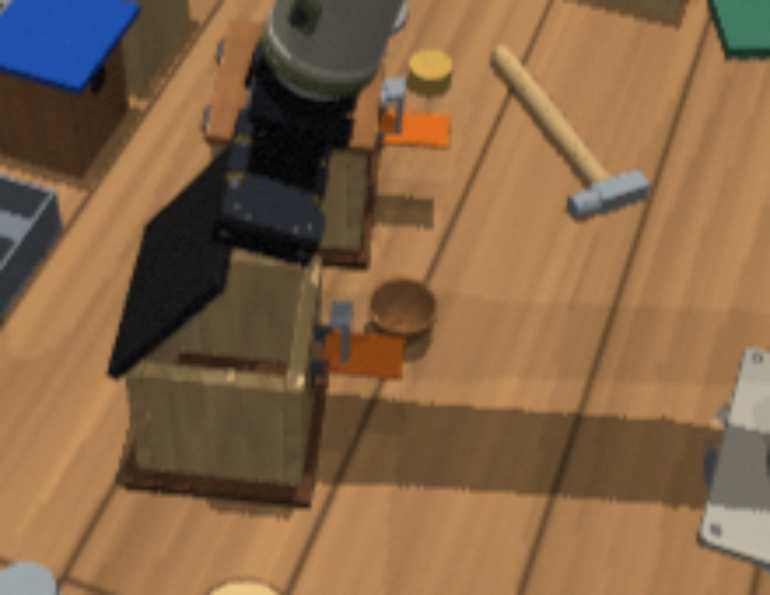

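The lid is following at low force; the box and the cup have not moved. I continue.

{"name": "carry_out", "arguments": {"increments": "0 0 0 0 -0.011 0.001 0; 0 0 0 0 -0.022 0.002 0; 0 0 0 0 -0.033 0.003 0; 0 0 0 0 -0.044 0.004 0; 0 0 0 0 -0.056 0.005 0"}}

```text
time: 6.65
ee_pos: [0.5804, 0.1537, 0.286]
eef_rot: [0.786, -0.605, 0.08, -0.104]
ft_force: [-0.5, 0.1, -0.4]
width: 0.0003
```

{"name": "carry_out", "arguments": {"increments": "0 0 0 0 -0.010 0.002 0; 0 0 0 0 -0.020 0.004 0; 0 0 0 0 -0.030 0.006 0; 0 0 0 0 -0.038 0.008 0; 0 0 0 0 -0.046 0.009 0"}}

```text
time: 7.28
ee_pos: [0.6261, 0.1658, 0.2892]
eef_rot: [0.786, -0.605, 0.08, -0.104]
ft_force: [0.4, -0.0, -0.1]
width: 0.0003
```

```bash
python3 look.py s6
```

```text
t 7.28 box tcp [ 0.0781 -0.0007  0.2892] turn [-0.  -0.1 -0.4] shift [-0.0004  0.0475 -0.0084] F [ 0.4 -0.  -0.1]
t 7.28 box tcp [ 0.0781 -0.0007  0.2892] turn [-0.  -0.1 -0.4] shift [-0.0007 -0.0069  0.001 ] F [ 0.4 -0.  -0.1]
```

View pics/s6.png

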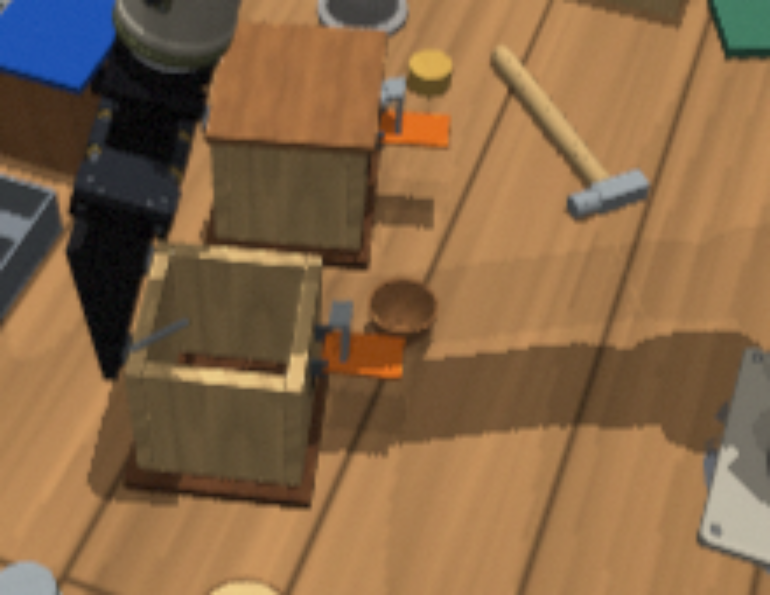

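The lid is past upright. I push a little further, then back away.

{"name": "carry_out", "arguments": {"increments": "0 0 0 0 -0.006 0.001 0; 0 0 0 0 -0.012 0.002 0; 0 0 0 0 -0.015 0.003 0; 0 0 0 0 -0.015 0.003 0; 0 0 0 0 -0.015 0.003 0"}}

```text
time: 7.95
ee_pos: [0.6413, 0.1698, 0.2903]
eef_rot: [0.786, -0.605, 0.08, -0.104]
ft_force: [-0.2, 0.9, 0.3]
width: 0.0003
```

{"name": "carry_out", "arguments": {"increments": "0 0 0 0 0.03 -0.008 0; 0 0 0 0 0.06 -0.016 0; 0 0 0 0 0.10 -0.025 0; 0 0 0 0 0.14 -0.035 0; 0 0 0 0 0.18 -0.05 0"}}

```text
time: 8.57
ee_pos: [0.4593, 0.1215, 0.2914]
eef_rot: [0.785, -0.605, 0.08, -0.104]
ft_force: [0.3, -0.5, 0.1]
width: 0.0007
```

{"name": "carry_out", "arguments": {"increments": "0 0 0 0 0.02 -0.005 0; 0 0 0 0 0.05 -0.01 0; 0 0 0 0 0.08 -0.02 0; 0 0 0 0 0.08 -0.02 0; 0 0 0 0 0.08 -0.02 0"}}

```text
time: 9.2
ee_pos: [0.3798, 0.1011, 0.2902]
eef_rot: [0.786, -0.604, 0.08, -0.104]
ft_force: [-0.6, -0.7, -0.4]
width: 0.0004
```

```bash
cat > ang.py <<'E'
import sys
from h import *
s=r.read_state();print(round(s["time"],2),w2b(s["ee_pos"]).round(3))
p,d=r.camera('side');m=r.camera_model('side')
P=np.array([w2b(pt(m,(x,y),d[y,x])) for y in range(60,300) for x in range(200,360) if p[y,x].max()<60 and d[y,x]>0])
P=P[(abs(P[:,1])<.075)&(P[:,0]>.06)&(P[:,0]<.2)&(P[:,2]>.19)&(P[:,2]<.36)]
f=np.polyfit(P[:,2],P[:,0],1);print(len(P),P.min(0).round(3),P.max(0).round(3),"angle",np.pi/2+np.arctan(f[0]))
cv2.imwrite(f'pics/{sys.argv[1]}.png',p)
p,d=r.camera('top');cv2.imwrite(f'pics/{sys.argv[1]}t.png',p)
E
python3 ang.py s7
```

```text
9.2 [-0.176  0.001  0.29 ]
1253 [ 0.087 -0.075  0.19 ] [0.15  0.075 0.315] angle 1.9637356275269413
```

View pics/s7.png

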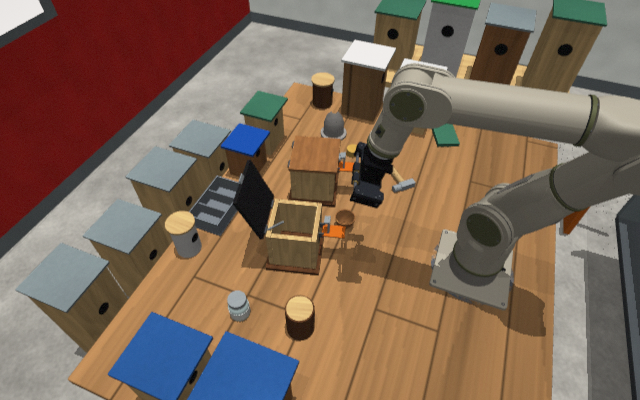

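View pics/s7t.png

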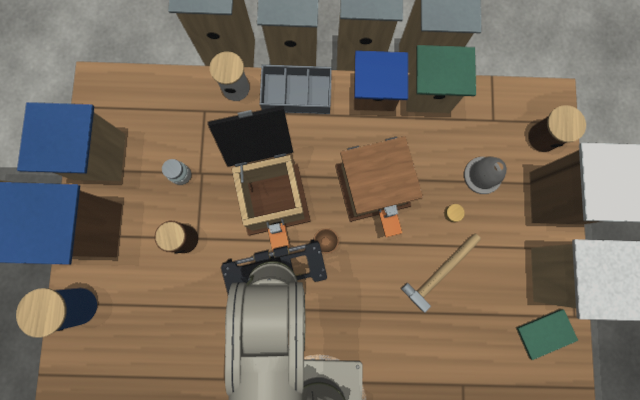

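The lid is at about 1.96 rad, which is its stop, and nothing else has moved. The gripper is clear of everything, so I hand the job in.

```bash
python3 -c "
from h import *
a=cv2.imread('pics/side0.png').astype(int);b=cv2.imread('pics/s7.png').astype(int)
for n,(x0,y0,x1,y1) in dict(jar=(222,288,252,322),log=(284,296,317,340),skep=(320,110,348,138),plain=(288,140,340,204),base=(266,262,322,272)).items(): print(n,abs(a-b)[y0:y1,x0:x1].mean().round(2))
print(r.close_job())"
```

```text
jar 6.62
log 5.5
skep 5.18
plain 10.07
base 10.65
the job is handed in; nothing more can be done
None
```

The black-roofed nest box is open and its lid stays leaning back by itself. I handed the job in at about 9.3 s of the 48 s allowed.

- **What I did:** I pressed the orange tab about 12 mm down with the closed fingertips, at about 3 N. The spring lifted the lid to about 0.73 rad. I then pushed the lid past upright with the fingers at about 1 N and backed away.
- **Lid check:** in the last side view the lid measured 1.96 rad, against its stop at 1.95. The gripper was clear of everything, with the wrist force at noise level.
- **Other objects:** by eye, the side and top pictures show the plain box shut, and the other objects and the opened box where they stood.
- **Inconclusive check:** a before/after pixel difference on patches of the side view came out at 5–11 grey levels everywhere, including patches far from the work. It could be image noise and shadow changes, so it neither confirms nor contradicts the by-eye check. I did not re-measure the positions of the loose objects in millimetres.

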